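# Find the adapter plate that rocks on the charger and press it home

## Task

One of the six identical adapter plates on the battery charger is not plugged in properly. Press gently with the fingertips on the ends of the plates to find the one that rocks, then press that plate down in the middle until it is fully home and rocks no more. Do not lift any plate, and leave the bell, bulb, batteries and other things where they stand.

Things in the scene. Friction and masses are not known exactly. Their poses are not given: they have to be found in the camera images.
- charger: six-bay camera battery charger, a black box 250 mm (its x) x 284 mm (its y) x 50 mm high, fixed to the ledge; origin: centre of its underside; z up; its front with the charge windows faces -x. On its flat deck six identical grey adapter plates lie in two rows (front, rear) of three columns, 100 mm apart along x, 95 mm along y. They crack if pressed with more than 90 N.
- bay_1 (a point): top centre of the plate in the front row, left column (left = +y of the charger), at its height when home (57 mm over the ledge). All plates: 66 mm long (along the charger's x), 42 wide, 5 thick, in a shallow rimmed pocket, with a rail 2.5 mm high along each long side (35 mm clear between). Home, a plate stands 2 mm above its rim, does not tip and gives 1 mm per 10 N on a foam seal. The point is fixed to the charger, whether the plate is home or not.
- bay_2 (a point): top centre of the plate in the front row, middle column (left = +y of the charger), at its height when home (57 mm over the ledge).
- bay_3 (a point): top centre of the plate in the front row, right column (left = +y of the charger), at its height when home (57 mm over the ledge).
- bay_4 (a point): top centre of the plate in the rear row, left column (left = +y of the charger), at its height when home (57 mm over the ledge).
- bay_5 (a point): top centre of the plate in the rear row, middle column (left = +y of the charger), at its height when home (57 mm over the ledge).
- bay_6 (a point): top centre of the plate in the rear row, right column (left = +y of the charger), at its height when home (57 mm over the ledge).
- plate_seat (a joint): how far the one unseated plate (its bay is not told) is plugged in, m: 0 to 0.001 at the start, 0.004 = fully home; it starts about 4 mm higher than the others, on a friction-fit connector plug under its middle, needs 12 to 15 N pressed over the middle to go down and stays where it is left; negative = pulled up
- plate_rock (a joint): lengthwise rocking of that same unseated plate on its plug, rad: 0 level, positive = its rear (+x) end down; it springs back to level when let go. 1 to 2 N on an end rocks it about 0.12 rad, until that end meets the pocket's floor; pressing on there does not plug it in. Reads 0 when home
- plate_side (a joint): sideways rocking of that same plate on its plug, rad: 0 level, positive = its left (+y) side up; springs back likewise
- bell_mid (a point): chrome desk bell with a push button on top, 86 mm across, 55 mm high; stands on the ledge beside the charger; loose; this point is its centre, half-way up
- movement_mid (a point): black plastic quartz clock movement, 56 x 56 x 15 mm with a 10 mm brass shaft on top; lies on the ledge beside the charger; loose; this point is its centre, half-way up
- bulb_mid (a point): frosted tubular oven bulb with screw base, 25 mm thick, 85 mm long; lies on the ledge behind the charger; loose; this point is its centre, half-way up
- pack_mid (a point): grey camera battery pack, 70 x 38 x 21 mm; lies on the ledge behind the charger; loose; this point is its centre, half-way up
- deck_pack_mid (a point): small grey camera battery pack, 52 x 34 x 20 mm, lying on the charger's deck between the left and the middle column of plates; loose; this point is its centre, half-way up
- c_cell_mid (a point): round dry cell, 26 mm across, 48 mm high, standing on the charger's deck between the middle and the right column of plates; loose; this point is its centre, half-way up
- carton_mid (a point): small cardboard bulb carton, 46 x 46 x 76 mm, standing on the ledge beside the charger; loose; this point is its centre, half-way up

How it is judged:
On the way, in this order (a step that is already met when the one before it is completed fails the run):
1. the unseated plate has been rocked by pressing it off its middle ((not (value of joint plate_rock below 0.05 rad) or not (value of joint plate_rock above -0.05 rad) or not (value of joint plate_side below 0.05 rad) or not (value of joint plate_side above -0.05 rad))).
2. the plate has been pressed fully home and lies level (value of joint plate_seat above 0.0033 m and value of joint plate_rock between -0.03 and 0.03 rad and value of joint plate_side between -0.03 and 0.03 rad), for 0.2 s.
At the end, for the whole second after the job is handed in: The plate that rocked is plugged in at least 3.3 of its 4 mm, level within 0.03 rad, and at rest (all of step 2 and velocity of joint plate_seat below 0.002 m/s); the robot touches nothing.
It fails at once if something was pressed with more than 90 N (contact force between the fingers and anything else above 90 N).
It fails at once if the loose plate was pulled up (value of joint plate_seat below -0.002 m).
It fails at once if a bystander was lifted, carried or pushed more than 20 mm (distance of any of bell_mid, movement_mid, bulb_mid, pack_mid, deck_pack_mid, c_cell_mid, carton_mid from where it was at the start of the episode above 0.02 m).
It fails at once if the standing dry cell or the carton was tipped (angle between any of c_cell_mid, carton_mid's own z axis and vertical above 0.4 rad).
It also fails if it takes over 48 s, if anything falls off the work surface, if the arm or the gripper's body presses on something with over 40 N, if the wrist force passes 120 N, or if a joint passes its speed limit or range.

## Robot

A 7-joint arm with a two-finger parallel gripper is mounted at the origin on the work surface. World frame = base frame: x ahead of the robot, y to its left, z up, the work surface at z = 0. Lengths are in m, angles in rad, forces in N, time in s.
With the tool pointing down it reaches from about 0.425 to 1.025 m from the base axis. Payload 3.6 kg.
Tool frame: the origin (TCP) lies at the very end of the fingers, on their centre line; the grasp point (between the pads) lies 19 mm behind it; z points along the fingers, x is the direction in which the jaws open and shut, and the axes are right-handed (so a half turn about z gives the same grasp; the last joint's range is limited). The gripper opens to 85 mm and grips with 20 to 120 N. Pads are 22 mm wide; open, the fingers measure 114 mm over their backs; the gripper's body (76 mm by 85 mm) begins 54 mm behind the grasp point. The pads swing forward as they close: fully open they stand 13 mm farther back than shut.
Start: joints at [1.099, 0.591, 0.048, 1.609, -0.033, 0.943, -0.034], TCP at [0.268, -0.674, 0.231] pointing down, gripper open.
Joint ranges: [-2.69, 2.69], [-0.47, 2.24], [-1.27, 1.36], [0.19, 2.51], [-1.53, 4.68], [0.08, 2.07], [-3.09, 3.09]. Speed limits (rad/s): [2.57, 2.57, 3.14, 3.14, 3.14, 3.14, 3.14].

## Interface

Orientations are given as a rotation vector (axis times angle).
In Python, from cell import r gives the robot as it stands. The module is installed in compiled form; this text tells all that it offers. Calls block until the motion is done:
- r.goto(position, orientation): joint-space move of the TCP to a pose.
- r.move_straight(position, rot=None, vel=0.15): straight line of the TCP; rot=None keeps the orientation; vel is the mean speed in m/s.
- r.move_j(angles): joint-space move.
- r.gripper_to(opening, strength=None): finger opening in m; strength is the grip in N (None keeps the last); returns when the fingers have stopped.
- r.dwell(seconds).
- r.ik(position, orientation): joint angles nearest the present ones, or None.
- r.read_camera(name): name is "scene" or "top" or "wrist"; returns a dict with "img" (400x640x3 uint8, blue, green, red), "depth" (400x640 float32, m along the optical axis (not along the pixel's ray), 0 where there is no reading), "fx", "fy", "cx", "cy" (pixels), "k1" (the pictures are not rectified: a ray, as slopes to the right and down, at radius r is drawn at 1 + k1 r^2 times it, then the intrinsics apply), "pose" (4x4, takes a point from camera to world coordinates); the wrist camera has in their place "T_tool_cam" (4x4, takes a point from camera to tool coordinates, whose origin is the TCP and whose axes are the tool frame's). Camera axes: x right, y up, looking along -z (the intrinsics and any distortion apply to the point x, -y, -z); pixel columns grow to the right and rows downward; lengths in m; the calibration is good to about 2 mm. A picture is of the moment at which its call begins: read the wrist's pose just before it.
A pose or a line that the arm cannot do raises r.IKError and nothing moves.
- r.close_job(): hands the job in, once; it reports no verdict.
Readings, each from a call of its own:
- r.read_time(): time.
- r.read_joints(): joint angles.
- r.read_dq(): joint speeds.
- r.read_tau(): joint torques, N m.
- r.read_tool_pos(): TCP position.
- r.read_orientation(): TCP orientation.
- r.read_wrist_force(): force on the tool from outside, world axes, zero at the start.
- r.read_ft_torque(): the same for the moment, N m.
- r.read_opening(): finger opening in m.
Only numpy, scipy, OpenCV 4.12 (cv2) and the standard library are available. Lean on these libraries where they do the work, as an engineer would, in place of code of your own. Each camera call takes 0.05 s, during which the arm holds its last target. There are 200 camera calls.

## Working session

There is one attempt and no reset: what is moved stays moved. The work goes in short steps, each a Python script; the robot and the scene stay as the last script left them, time stands still between calls to the robot, and variables do not carry over. Pictures are saved under pics/ and viewed, about 8 in all and at most 12, crops included, and the job is handed in when it is done.

```bash
mkdir -p pics; python3 - <<'E'
from cell import r
import cv2,numpy as np
for n in("scene","top"):
    c=r.read_camera(n); np.savez(f"pics/{n}.npz",**c); cv2.imwrite(f"pics/{n}0.png",c["img"])
    print(n,c["fx"],c["cx"],c["cy"],c["k1"],np.round(c["pose"],3).tolist())
print(r.read_time(),r.read_tool_pos(),r.read_orientation(),r.read_wrist_force())
E
```

```text
scene 426.6154421962438 314.4222443477611 205.5877103016976 -0.07273762758146521 [[-0.843, -0.275, 0.462, 1.011], [0.538, -0.456, 0.709, 0.704], [0.015, 0.847, 0.532, 0.583], [0.0, 0.0, 0.0, 1.0]]
top 518.6669769647546 321.9303838284831 196.03467338284128 -0.027577927464344832 [[0.014, 0.992, -0.128, 0.446], [-1.0, 0.016, 0.016, 0.043], [0.018, 0.127, 0.992, 1.074], [0.0, 0.0, 0.0, 1.0]]
0.1 [ 0.26786437 -0.67290761  0.23025204] [-2.5991891   1.76273643  0.00269963] [-0.33917258 -0.44412939 -0.41732764]
```

View pics/top0.png

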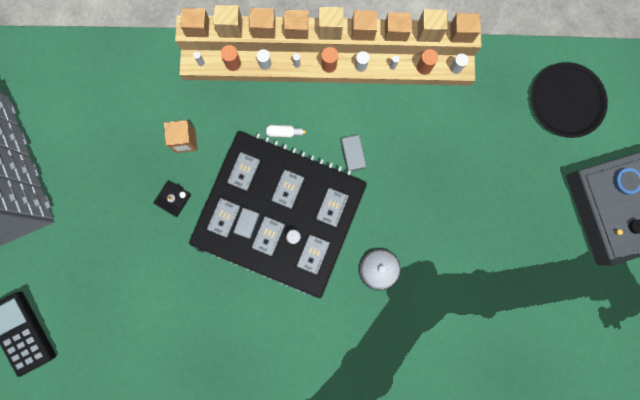

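View pics/scene0.png

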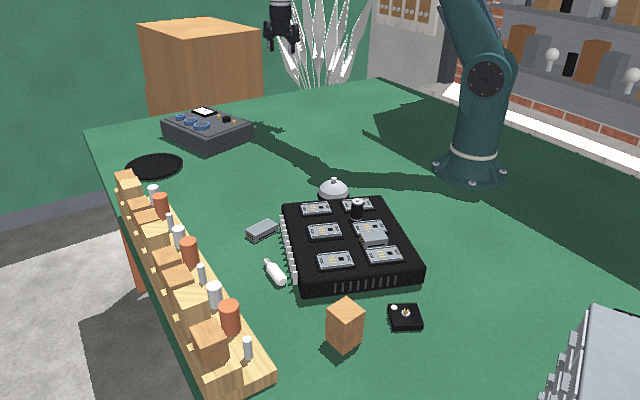

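The top view shows the six plates: rear row at about (244,171), (288,188) and (333,207), front row at about (224,217), (268,236) and (314,254). The deck pack is at (247,222) and the cell at (293,237). The scene view shows the same layout from behind. Next I'll locate the plates and check their heights against depth.

```bash
cat > h.py <<'E'
import numpy as np,cv2
def rays(c,uv):
    K=np.array([[c["fx"],0,c["cx"]],[0,c["fy"],c["cy"]],[0,0,1.]])
    # iterate inverse of 1+k1 r^2
    d=(np.asarray(uv,float)-[c["cx"],c["cy"]])/[c["fx"],c["fy"]]; s=d.copy()
    for _ in range(10): s=d/(1+c["k1"]*(s**2).sum(-1,keepdims=True))
    return np.c_[s[:,0],-s[:,1],-np.ones(len(s))]
def onplane(c,T,uv,z):
    d=rays(c,uv)@T[:3,:3].T; o=T[:3,3]
    return o+d*((z-o[2])/d[:,2])[:,None]
def bydepth(c,T,uv):
    uv=np.asarray(uv); q=c["depth"][uv[:,1],uv[:,0]]
    return (rays(c,uv)*q[:,None])@T[:3,:3].T+T[:3,3]
E
python3 - <<'E'
from h import *
c={k:v for k,v in np.load("pics/top.npz").items()};T=c["pose"]
im=c["img"]; hsv=cv2.cvtColor(im,cv2.COLOR_BGR2HSV)
approx=[(224,217),(268,236),(314,254),(244,171),(288,188),(333,207)]
m=((hsv[...,2]>75)&(hsv[...,1]<80)).astype(np.uint8)
m=cv2.morphologyEx(m,cv2.MORPH_CLOSE,np.ones((5,5)))
n,lab,st,ce=cv2.connectedComponentsWithStats(m)
P=[]
for i,a in enumerate(approx):
    l=lab[a[1],a[0]]; ys,xs=np.nonzero(lab==l)
    rc=cv2.minAreaRect(np.c_[xs,ys].astype(np.float32))
    p=onplane(c,T,[rc[0]],.057)[0]; P.append(p)
    D=bydepth(c,T,np.c_[xs,ys]); D=D[np.abs(D[:,2]-.057)<.02]
    print(i+1,l,len(xs),np.round(rc[0],1),np.round(rc[1],1),round(rc[2]),p.round(4),"depth z",np.median(D[:,2]).round(4),D[:,2].std().round(4))
P=np.array(P)
L=np.array([(x,y) for x in(-.05,.05) for y in(.095,0,-.095)])
A=P[:,:2]-P[:,:2].mean(0); U,S,V=np.linalg.svd(L.T@A); R=(U@V).T
print("center",P[:,:2].mean(0),"yaw",np.arctan2(R[1,0],R[0,0]),"det",np.linalg.det(R),"\nres mm",((A-L@R.T)*1e3).round(1).tolist())
g=bydepth(c,T,np.array([(150,300),(260,330),(200,100)])); d=bydepth(c,T,np.array([(260,205),(306,220),(280,270)]))
print("ground z",g[:,2].round(4),"deck z",d[:,2].round(4))
E
```

```text
1 37 2520 [254.5 230.2] [90.9 35.5] 22 [0.5074 0.1581 0.057 ] depth z 0.0574 0.0061
2 37 2520 [254.5 230.2] [90.9 35.5] 22 [0.5074 0.1581 0.057 ] depth z 0.0574 0.0061
3 38 811 [312.8 254.2] [22.8 35.5] 22 [0.4623 0.0432 0.057 ] depth z 0.0571 0.0022
4 28 772 [243.3 170.9] [22.6 34.5] 23 [0.6246 0.1838 0.057 ] depth z 0.0573 0.0022
5 34 782 [287.4 188.6] [22.6 34.7] 22 [0.5907 0.0957 0.057 ] depth z 0.0609 0.0028
6 35 781 [332. 207.] [22.7 34.5] 22 [0.5554 0.0069 0.057 ] depth z 0.0571 0.0024
center [0.5413358  0.10763898] yaw -0.3298517347886426 det 1.0 
res mm [[-17.4, -55.6], [13.4, 34.3], [-0.9, 9.3], [5.2, 2.5], [2.1, 4.2], [-2.4, 5.3]]
ground z [-0.0038 -0.0013 -0.0003] deck z [0.0506 0.0518 0.049 ]
```

Bay 5 reads 61 mm while the other plates I could measure read 57 mm. Bays 4 and 6 are 190 mm apart with bay 5 at their midpoint, which matches the layout. Next I'll close the fingers, move above bay 5 and look from close by.

```bash
cat >> h.py <<'E'
from scipy.spatial.transform import Rotation as Ro
yaw=-0.373; C5=np.array([.5902,.0954])
ex=np.array([np.cos(yaw),np.sin(yaw)]); ey=np.array([-ex[1],ex[0]])
def rotv(flip=0):
    x=np.r_[ex,0]*(-1 if flip else 1); z=np.array([0,0,-1.]); return Ro.from_matrix(np.c_[x,np.cross(z,x),z]).as_rotvec()
E
python3 - <<'E'
from h import *
from cell import r
c={k:v for k,v in np.load("pics/top.npz").items()}
for a in [(224,217),(268,236),(314,254),(288,188)]:
    g=np.array([(a[0]+i,a[1]+j) for i in range(-6,7) for j in range(-6,7)]); print(a,np.median(bydepth(c,c["pose"],g)[:,2]).round(4))
q0=np.array(r.read_joints()); best=None
for f in(0,1):
    q=r.ik(np.r_[C5,.2],rotv(f)); print(f,None if q is None else np.round(q,2))
    if q is not None and (best is None or abs(q[6])<abs(best[1][6])): best=(f,np.array(q))
f=best[0]; print("flip",f)
r.gripper_to(0.0)
r.goto(np.r_[C5,.2],rotv(f))
p=r.read_tool_pos(); o=r.read_orientation(); c=r.read_camera("wrist")
cv2.imwrite("pics/w1.png",c["img"]); np.savez("pics/w1.npz",p=p,o=o,**c)
print(r.read_time(),p,o,r.read_opening(),r.read_wrist_force(),np.round(r.read_joints(),2))
E
```

```text
(224, 217) 0.0569
(268, 236) 0.0572
(314, 254) 0.0572
(288, 188) 0.0609
0 [ 0.    0.49 -0.33  1.92  0.22  0.77 -0.82]
1 [ 0.47  0.7  -1.07  1.9   0.73  1.    1.84]
flip 0
3.85 [0.59053001 0.09404965 0.19992732] [ 3.08592021e+00 -5.85624680e-01  2.52184359e-04] -0.0002100363943005806 [0.26633826 0.09292014 1.01048377] [ 0.    0.49 -0.33  1.92  0.22  0.77 -0.82]
```

View pics/w1.png

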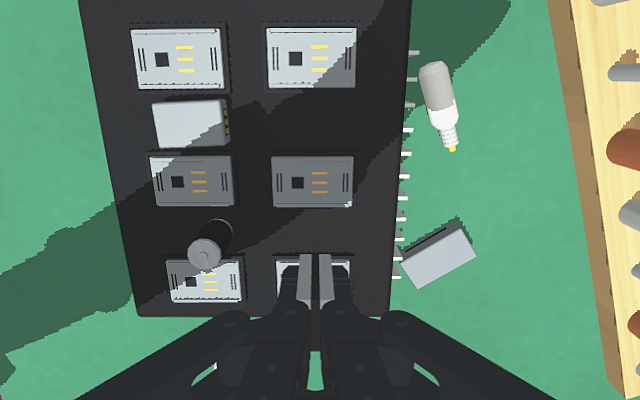

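In the wrist view, bay 5 is the shaded plate at about (312,181), bay 4 is at (311,57), bay 2 at (192,181) and bay 1 at (178,58). The fingertips are at about (315,270). I'll check bay 5 from this view, then press on its rear end.

```bash
python3 - <<'E'
from h import *
c={k:v for k,v in np.load("pics/w1.npz").items()}
T=np.eye(4);T[:3,:3]=Ro.from_rotvec(c["o"]).as_matrix();T[:3,3]=c["p"];T=T@c["T_tool_cam"]
hsv=cv2.cvtColor(c["img"],cv2.COLOR_BGR2HSV)
m=((hsv[...,2]>80)&(hsv[...,1]<60)).astype(np.uint8); m=cv2.morphologyEx(m,cv2.MORPH_CLOSE,np.ones((7,7)))
n,lab,st,ce=cv2.connectedComponentsWithStats(m)
for b,a,z in((1,(200,75),.057),(2,(225,190),.057),(4,(340,75),.057),(5,(345,190),.061)):
    k=lab[a[1]-4:a[1]+5,a[0]-4:a[0]+5]; l=np.bincount(k[k>0]).argmax()
    ys,xs=np.nonzero(lab==l); rc=cv2.minAreaRect(np.c_[xs,ys].astype(np.float32))
    q=onplane(c,T,cv2.boxPoints(rc),z); D=bydepth(c,T,np.c_[xs,ys])
    rel=(q[:,:2].mean(0)-C5); print(b,np.round(rc[0],1),np.round(rc[1],1),"ctr",q.mean(0).round(4),"rel charger mm",(1e3*np.array([rel@ex,rel@ey])).round(1),"sides",(1e3*np.linalg.norm(np.diff(q,axis=0),axis=1)).round(1),"z",np.median(D[:,2]).round(4))
E
```

```text
1 [177.  58.] [60. 94.] ctr [0.5315 0.2214 0.057 ] rel charger mm [-100.6   95.9] sides [68.9 42.  72.3] z 0.0568
2 [191.  180.5] [49. 84.] ctr [0.4969 0.133  0.057 ] rel charger mm [-100.6    1. ] sides [68.4 42.2 71.6] z 0.0569
4 [311.  58.] [60. 90.] ctr [0.6245 0.1844 0.057 ] rel charger mm [-0.4 95.4] sides [65.4 41.9 68.6] z 0.0569
5 [311.5 181.5] [51. 81.] ctr [0.5901 0.0965 0.061 ] rel charger mm [-0.5  1. ] sides [64.6 43.3 67.7] z 0.0607
```

Both views agree to about 1 mm. Now I'll press gently on both ends of bay 5.

```bash
cat >> h.py <<'E'
def press(r,dx,z0,zmin,fstop,step=.0006,keep=False):
    p=lambda z:np.r_[C5+dx*ex,z]
    r.move_straight(p(z0+.012)); r.move_straight(p(z0),vel=.05); f0=np.array(r.read_wrist_force()); z=z0; log=[]
    while z>zmin:
        z-=step; r.move_straight(p(z),vel=.01); r.dwell(.05)
        f=np.array(r.read_wrist_force())-f0; t=np.array(r.read_tool_pos()); log.append((round(t[2]*1e3,2),round(f[2],1)))
        if f[2]>fstop: break
    print("dx",dx,"t",r.read_time(),"xy err",(1e3*(t-p(z))).round(1),"F",f.round(1)); print(log)
    if not keep: r.move_straight(p(z0+.012))
E
python3 - <<'E'
from h import *
from cell import r
press(r,.028,.0635,.0575,6)
press(r,-.028,.0635,.0575,6)
E
```

```text
dx 0.028 t 8.2417 xy err [ 0.3 -0.   0.1] F [ 1.3 -0.5  2.3]
[(np.float64(63.01), np.float64(-0.1)), (np.float64(62.28), np.float64(0.3)), (np.float64(61.65), np.float64(0.2)), (np.float64(61.06), np.float64(0.3)), (np.float64(60.51), np.float64(-0.2)), (np.float64(59.95), np.float64(-0.5)), (np.float64(59.35), np.float64(0.6)), (np.float64(58.78), np.float64(0.9)), (np.float64(58.17), np.float64(1.2)), (np.float64(57.64), np.float64(2.3))]
dx -0.028 t 12.425 xy err [-0.2  0.1  0.1] F [-2.3  0.3  3.2]
[(np.float64(63.04), np.float64(-1.3)), (np.float64(62.35), np.float64(-0.8)), (np.float64(61.67), np.float64(0.3)), (np.float64(61.06), np.float64(-0.5)), (np.float64(60.5), np.float64(0.1)), (np.float64(59.88), np.float64(0.5)), (np.float64(59.29), np.float64(0.1)), (np.float64(58.66), np.float64(0.4)), (np.float64(58.08), np.float64(1.4)), (np.float64(57.59), np.float64(3.2))]
```

The end gives about 2 mm or more under 2–3 N, where a home plate would take about 20 N, so it rocks. The angle is still uncertain because I didn't reach the stop. I'll press one end to its stop to be sure.

```bash
python3 - <<'E'
from h import *
from cell import r
press(r,-.028,.0595,.0555,8,keep=True)
p=r.read_tool_pos(); o=r.read_orientation(); c=r.read_camera("wrist"); cv2.imwrite("pics/w2.png",cv2.resize(c["img"][180:400,180:480],None,fx=2,fy=2))
s=r.read_camera("scene"); cv2.imwrite("pics/s2.png",cv2.resize(s["img"][150:300,250:440],None,fx=4,fy=4,interpolation=cv2.INTER_CUBIC))
r.move_straight(np.r_[C5-.028*ex,.072])
E
```

```text
dx -0.028 t 15.1333 xy err [0.1 0.2 0.8] F [-2.2  0.5  9. ]
[(np.float64(59.07), np.float64(-0.8)), (np.float64(58.4), np.float64(1.1)), (np.float64(57.8), np.float64(2.0)), (np.float64(57.38), np.float64(4.0)), (np.float64(57.03), np.float64(6.5)), (np.float64(56.72), np.float64(9.0))]
```

View pics/s2.png

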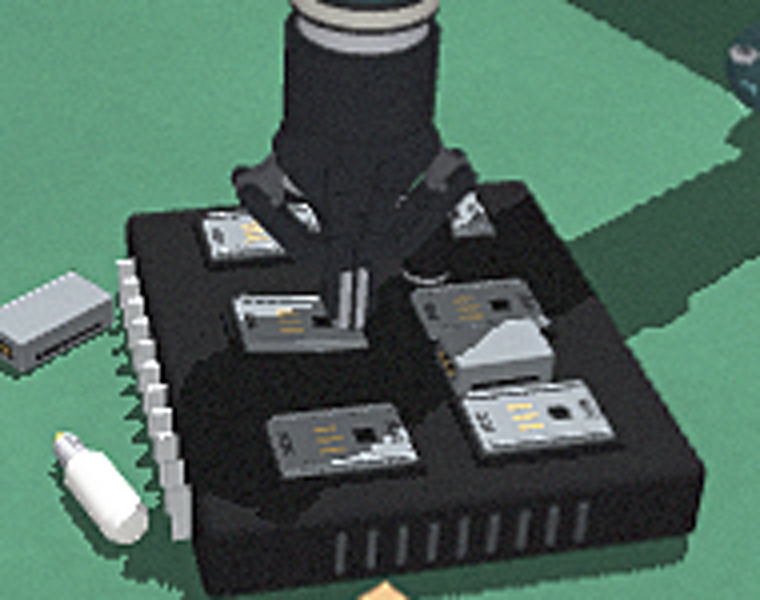

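The picture shows the fingers on bay 5's front end (350,310) with its rear end (250,320) tipped up, so it rocked to a firm stop. Now I'll press its middle.

```bash
python3 - <<'E'
from h import *
from cell import r
press(r,0,.062,.046,35)
f=np.array(r.read_wrist_force());print(f,r.read_time())
press(r,-.028,.0575,.0535,9)
press(r,.028,.0575,.0535,9)
E
```

```text
dx 0 t 22.8167 xy err [0.3 0.  4.6] F [-9.2 -2.7 36.9]
[(np.float64(61.47), np.float64(-0.6)), (np.float64(60.89), np.float64(0.4)), (np.float64(60.48), np.float64(3.2)), (np.float64(60.13), np.float64(6.2)), (np.float64(59.88), np.float64(8.8)), (np.float64(59.49), np.float64(11.8)), (np.float64(59.0), np.float64(10.9)), (np.float64(58.43), np.float64(10.9)), (np.float64(57.81), np.float64(10.9)), (np.float64(57.21), np.float64(12.3)), (np.float64(56.62), np.float64(11.7)), (np.float64(56.03), np.float64(11.5)), (np.float64(55.58), np.float64(12.4)), (np.float64(55.32), np.float64(15.4)), (np.float64(55.03), np.float64(17.0)), (np.float64(54.77), np.float64(19.4)), (np.float64(54.48), np.float64(21.8)), (np.float64(54.2), np.float64(24.6)), (np.float64(53.92), np.float64(25.4)), (np.float64(53.66), np.float64(28.8)), (np.float64(53.57), np.float64(32.5)), (np.float64(53.44), np.float64(36.9))]
[-0.84489634  0.01135803 -0.26252124] 23.1333
dx -0.028 t 25.3667 xy err [-0.1 -0.   0.9] F [-2.1 -0.9  9.4]
[(np.float64(56.93), np.float64(0.3)), (np.float64(56.46), np.float64(2.6)), (np.float64(56.04), np.float64(5.3)), (np.float64(55.69), np.float64(7.2)), (np.float64(55.38), np.float64(9.4))]
dx 0.028 t 28.0333 xy err [ 0.2 -0.1  0.8] F [-1.8 -1.1  9.2]
[(np.float64(56.94), np.float64(0.8)), (np.float64(56.51), np.float64(3.1)), (np.float64(56.01), np.float64(6.0)), (np.float64(55.66), np.float64(7.4)), (np.float64(55.34), np.float64(9.2))]
```

Both ends now meet contact at 57 mm and resist equally. I'll retreat and check the plate height and the bystanders.

```bash
python3 - <<'E'
from h import *
from cell import r
r.move_straight(np.r_[C5+.028*ex,.2])
p=r.read_tool_pos(); o=r.read_orientation(); c=r.read_camera("wrist"); cv2.imwrite("pics/w3.png",c["img"])
T=np.eye(4);T[:3,:3]=Ro.from_rotvec(o).as_matrix();T[:3,3]=p;T=T@c["T_tool_cam"]
g=np.array([(u,v) for u in range(0,640) for v in range(0,400)]); D=bydepth(c,T,g)
L=np.c_[(D[:,:2]-C5)@ex,(D[:,:2]-C5)@ey]
for b,(x,y) in {1:(-.1,.095),2:(-.1,0),4:(0,.095),5:(0,0)}.items():
    out=[]
    for dx in(-.022,0,.022):
        k=(abs(L[:,0]-x-dx)<.008)&(abs(L[:,1]-y-.001)<.014)&(abs(D[:,2]-.057)<.015); out.append((np.median(D[k,2]).round(4),k.sum()))
    print(b,out)
print(r.read_time(),r.read_wrist_force())
E
```

```text
1 [(np.float64(0.0568), np.int64(830)), (np.float64(0.0567), np.int64(849)), (np.float64(0.0567), np.int64(851))]
2 [(np.float64(0.0568), np.int64(610)), (np.float64(0.0568), np.int64(613)), (np.float64(0.0568), np.int64(615))]
4 [(np.float64(0.0569), np.int64(864)), (np.float64(0.0569), np.int64(876)), (np.float64(0.0568), np.int64(852))]
5 [(np.float64(0.0567), np.int64(624)), (np.float64(0.0568), np.int64(628)), (np.float64(0.0567), np.int64(621))]
29.35 [ 0.69060394 -1.40831127  0.51213318]
```

View pics/w3.png

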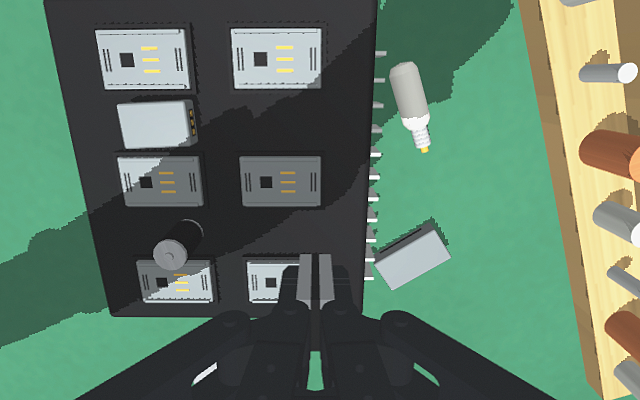

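Bay 5 at (280,181) now lies level at 56.8 mm, the same as bays 1, 2 and 4. The cell (172,252), deck pack (157,124), bulb and battery pack look undisturbed, and the arm is clear of everything.

```bash
python3 -c "
from cell import r
r.close_job(); print(r.read_time())"
```

```text
the job is handed in; nothing more can be done
the job is handed in; nothing more can be done
```

The unseated plate was bay 5 (rear row, middle column). I pressed it fully home and handed the job in; no verdict is reported.

- **Finding it:** In the camera depth bay 5 stood at 61 mm and the other five at 57 mm. Because of that, I only pressed on bay 5 and did not rock-test the other plates.
- **Rocking:** Each end of bay 5 gave way under 2–3 N. I pressed the front end again to a firm stop at 9 N, and the picture showed the rear end tipped up. I did not measure the rocking angle itself.
- **Pressing home:** In the middle it slid down at about 11–12 N, slightly below the stated 12–15 N, and then firmed up on the foam. I stopped at 37 N.
- **Last checks:** Both ends now meet the fingers at about 57 mm and resist equally (about 9 N for 1.5 mm). Bay 5 lies level at 56.8 mm, matching bays 1, 2 and 4.
- **Bystanders:** The deck pack, dry cell, bulb and battery pack were unmoved in the last picture. The bell, clock movement and carton were out of that view, but the arm never went near them after the approach.
- **Finish:** The arm ended raised and clear, at about 29 s of the 48 s allowed.

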